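Make up the travel kit and the desk kit in the filing drawer

ROBOT

A 6-joint arm with a two-finger parallel gripper is mounted at the origin on the work surface. World frame = base frame: x ahead of the robot, y to its left, z up, the work surface at z = 0. Lengths are in mm, angles in rad, forces in N, time in s.
With the tool pointing down it reaches from about 400 to 925 mm from the base axis. Payload 12.5 kg.
Tool frame: the origin (TCP) lies at the very end of the fingers, on their centre line; the grasp point (between the pads) lies ctrl.grip_depth behind it (ctrl.grip_depth is the distance from the TCP to the grasp point, in mm); z points along the fingers, y is the line along which they close (so a half turn about z gives the same grasp; the last joint's range is limited). The gripper opens to 95 mm and grips with 3 to 60 N. Pads are 20 mm wide; open, the fingers measure 119 mm over their backs; the gripper's body (75 mm by 180 mm) begins 59 mm behind the grasp point.
Start: joints at [1.188, 0.491, 1.559, -0, 1.092, -0.106], TCP at [170.782, 601.232, 214.661] pointing down, gripper open.
Joint ranges: [-3.1, 3.1], [-0.84, 2.19], [0.05, 2.79], [-1.13, 4.28], [0.06, 2.93], [-2.69, 2.69]. Speed limits (rad/s): [2.22, 2.22, 2.79, 3.14, 3.14, 3.14].

INTERFACE

Orientations are given as a unit quaternion [w, x, y, z].
In Python, from plant import readout, optics, ctrl, boxes_of, cut_out, pinpoint gives the robot as it stands.
- The arm moves only by the shell command python3 -m pendant 'ROWS' [FORCE]. ROWS is a JSON object whose one key "commands" holds a list of rows, each an object with "xyz": the shift along the tool's x, y, z in m, a list of three; "angular": the turn, a rotation vector about the tool's x, y, z in rad, a list of three; "gripper": the closure, from 0 (fully open) to 1 (shut). In form: {"commands": [{"xyz": [dx, dy, dz], "angular": [rx, ry, rz], "gripper": gripper}, ...]}. A call has 1 to 20 rows; each row shifts and turns the commanded pose from where the row before left it, along the tool's axes as they then stand; what a row does not reach is not made up. A row lasts 1/12 s, in which the tool goes at most 41.7 mm and 7.16 degrees, less where a joint would pass 70% of its speed; a pose out of reach is approached as far as the arm can. A call is refused whole if a number of a shift passes 0.0417 or a number of a turn 0.125, either way. A call with a gripper value outside its range is refused whole. The fingers move at their own pace and stop on an object; FORCE is the grip in N (left out, the last holds). Time passes only in rows, so rows that do not move let the fingers close. It gives the time, the measured TCP pose, the force, the opening and the grip force at its end, in the units of the state.
- readout.read_state(): the state, without advancing time (a new reading comes with each control period).
- optics.get_image(name): name is "scene" or "top" or "wrist"; returns a dict with "pixels" (400x640x3 uint8, red, green, blue), "fov_y" (degrees; the focal length in pixels is half the picture's height over the tangent of half this angle, whatever the lens; pixels are square), "cx", "cy" (the principal point, pixels), "eye" and "orientation" of the camera in the world. Camera axes: x right, y down, z forward; pixel columns grow to the right and rows downward; lengths in mm; the calibration is good to about 2 mm. A picture is of the moment at which its call begins. There is no depth.
- ctrl.close_job(): hands the job in; it is judged then, once.
Trained networks look in a picture, given as the dict that the camera call returned (one of the last four; its "shot" number tells which), for a name from the list of things; names that differ only in an ending like _2 or _b are one class to them, and where a whole thing is asked for, a point or a joint stands for the part that bears it (a point fixed in the world has none). Each returns a list of dicts, best first, with "p" (0 to 1); they miss things now and then, are a little off and sometimes report something else, mostly with a low value. They report only what shows in the picture. A call takes as long as a camera call. They do not tell look-alikes from the thing itself.
- boxes_of(thing, picture): "pixel" ([column, row] in pixels, amid what is visible of it).
- cut_out(thing, picture): "region" (400x640 bool, what is visible of it) and "pixel" ([column, row] in pixels, amid what is visible of it).
- pinpoint(thing, picture): "pixel" ([column, row] in pixels: a listed point, or the origin of a listed thing).
The state is a dict: "time_s": time; "joint_positions": joint angles; "qd": joint speeds; "joint_efforts": joint torques, N m; "ee_pos": TCP position; "orientation": TCP orientation; "contact_force": force on the tool from outside, world axes, zero at the start; "ft_torque": the same for the moment, N m; "finger_gap": finger opening in mm; "gripper_force": force on a finger pad.
Only numpy, scipy, OpenCV 4.12 (cv2) and the standard library are available. Lean on these libraries where they do the work, as an engineer would, in place of code of your own. Each camera call takes 0.05 s, during which the arm holds its last target. There are 200 camera calls.

TASK

Make up two kits from the loose bits in the drawer. In the oblong tray goes the travel kit: the twin-connector drive lying flat in the long bay and the tall cap from the clip bank standing upright in the short bay; in the square tray goes the desk kit: the padlock-shaped drive lying flat in the wide bay and the mouse receiver lying flat in the narrow bay. Leave the nano stick and the two short caps where they are.

Things in the scene. Friction and masses are not known exactly. Their poses are not given: they have to be found in the camera images.
- twin: Twin-connector USB drive lying flat, loose on the drawer base: orange plastic body 30 x 18 x 9 mm with a steel plug at each end (wide plug 12 mm broad to x = +29 mm, slim plug 9 mm broad to x = -25 mm; 54 mm overall). Origin under the centre of the orange body; x along the length, y across its 18 mm width, z up. About 22 g.
- padlock: Padlock-shaped drive lying flat, loose on the drawer base: brass body 26 (x) x 28 (y) x 12 (z) mm with a steel shackle arch on its +x side reaching x = +28 mm. Origin under the centre of the brass body, z up. About 45 g.
- receiver: Mouse receiver lying flat, loose on the drawer base: stubby white plastic head 10 long x 16 wide x 9 high mm (x = -11 to -1 mm) with a steel plug 12 mm wide, 5 mm high on its +x side up to x = +11 mm; 22 mm overall. Origin on the base plane under the middle of the overall length, z up. About 10 g.
- nano: Nano stick lying flat on the drawer base, not part of either kit: translucent purple head 20 x 14 x 8 mm (x = -15 to +5 mm) and a steel plug to x = +15 mm. Origin on the base plane under the middle. The grey drawer base is 6 mm above the work surface; the drawer's front wall (45 mm high) is at x = 0.36 m, its side walls (40 mm) at y = -0.44 and 0.44 m.
- cap_tall: The tall drive cap, white plastic, a block-like cap 16 (x) x 26 (y) x 40 (z) mm standing upright in one of the three pockets of the clip bank; it sits with 2 mm play all round and lifts straight up and out. Origin at the centre of its underside, z up. Its top is 44 mm above the drawer base. About 14 g.
- cap_short_a: One of two alike short drive caps, white plastic, 12 (x) x 20 (y) x 24 (z) mm, standing in a pocket of the clip bank; stays there. Origin at the centre of its underside.
- cap_short_b: The other short drive cap, alike 12 x 20 x 24 mm, standing in a pocket of the clip bank; stays there. Origin at the centre of its underside.
- bank: Black clip bank, fixed to the drawer base: 28 (x) x 138 (y) mm, 16 mm high, with three pockets 20 (x) x 30 (y) mm in a row at y = -46, 0 and +46 mm, pocket floor 4 mm above its origin. Any cap can be in any pocket. Origin at the centre of its underside, z up.
- oblong_tray: Oblong bamboo kit tray held fast to the drawer base: 80 (x) x 160 (y) mm, floor 3 mm thick, rims and divider 3 mm thick and 8 mm high from the underside. Divider parallel to x at y = +20 mm: long bay inside y = -77 to +18.5 mm, short bay y = +21.5 to +77 mm, both x = -37 to +37 mm. Origin at the centre of its underside, on the drawer base, z up.
- square_tray: Square bamboo kit tray held fast to the drawer base: 130 x 130 mm, floor 3 mm thick, rims and divider 3 mm thick and 8 mm high from the underside. Divider parallel to x at y = +17.5 mm: wide bay inside y = -62 to +16 mm, narrow bay y = +19 to +62 mm, both x = -62 to +62 mm. Origin at the centre of its underside, on the drawer base, z up.
Not all that is in view belongs to the job. Several things have the shape of the twin; the one meant has the colours described above.

How it is judged:
By the outcome, as a careful person would: the job done as asked, in the order asked, and still so for the second after the job is handed in, with the robot touching nothing.
It also fails if it takes over 101 s, if anything falls off the work surface, if the arm or the gripper's body presses on something with over 40 N, if the wrist force passes 120 N, or if a joint passes its speed limit or range.

## Working session

There is one attempt and no reset: what is moved stays moved. The work goes in short steps, Python scripts to look and compute and a shell command to move; the robot and the scene stay as the last step left them, time stands still between calls to the robot, and variables do not carry over. Pictures are saved under pics/ and viewed, at most 18 in all, crops included, and the job is handed in when it is done.

```bash
ls; mkdir -p pics; python3 - <<'E'
from plant import readout, optics, ctrl
import cv2
s=readout.read_state();print(s, ctrl.grip_depth)
for n in("scene","top"):
    p=optics.get_image(n);cv2.imwrite(f"pics/{n}0.png",p["pixels"][:,:,::-1]);print(n,{k:v for k,v in p.items() if k!="pixels"})
E
```

```text
pics
{'time_s': 0.0, 'joint_positions': array([ 1.18838514e+00,  4.91561599e-01,  1.55945084e+00,  3.22865477e-06,
        1.09171803e+00, -1.05653809e-01]), 'qd': array([ 7.40818307e-04, -7.40292938e-04,  3.02558059e-05, -5.72393060e-04,
       -6.32463974e-04, -1.71314741e-03]), 'joint_efforts': array([-2.16543827e-03, -6.12627983e+01, -2.58175278e+01,  6.91377791e-02,
        4.83179174e-02, -1.04525491e-04]), 'ee_pos': array([170.68978171, 600.98102799, 214.06000941]), 'orientation': array([-1.38847846e-04,  1.37938201e-01,  9.90440674e-01, -5.51705812e-04]), 'contact_force': array([-0.03978433, -0.46901972, -0.5451096 ]), 'ft_torque': array([0.00075353, 0.01060659, 0.04021189]), 'gripper_force': 0.0, 'finger_gap': 94.83562500805178} 18.8
scene {'fov_y': 56.4401109279635, 'cx': 321.42919023919967, 'cy': 203.01145674297297, 'eye': array([844.42231912, 387.53064745, 653.53748242]), 'orientation': array([-0.14922827,  0.38892418,  0.84995789, -0.32255309]), 'shot': 1}
top {'fov_y': 51.56838982130638, 'cx': 317.58186772462125, 'cy': 205.62462997764706, 'eye': array([ 298.10862171,    8.59778136, 1182.88915312]), 'orientation': array([-0.05568663,  0.71455576, -0.69622469,  0.03975234]), 'shot': 2}
```

View pics/scene0.png

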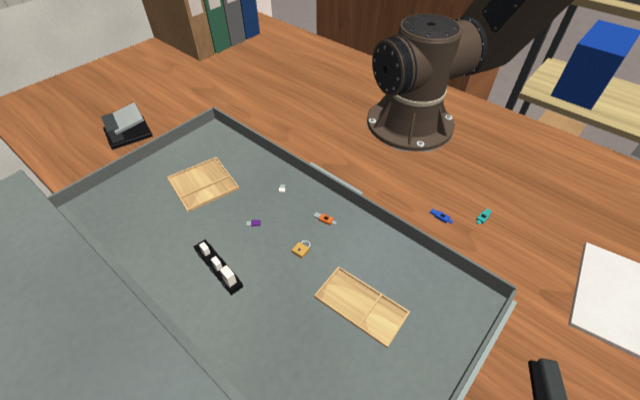

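View pics/top0.png

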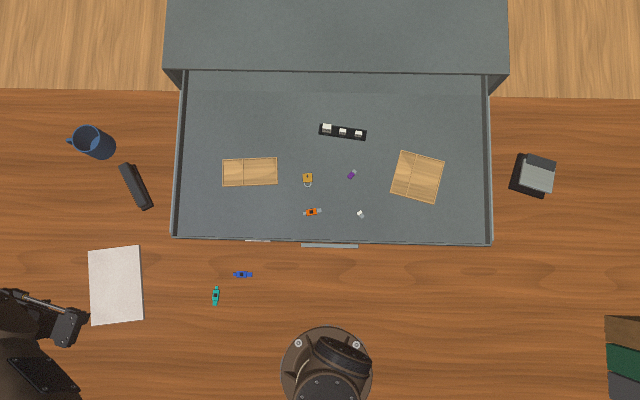

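The scene view shows the orange twin at about (325,218), padlock (301,248), receiver (282,188), nano (255,223) and bank (218,266), with the tall cap apparently at the near end, (229,275). The oblong tray is at (362,305) and the square one at (203,183). The blue and teal look-alikes are outside the drawer. The top view agrees.

```bash
cat > h.py <<'E'
import numpy as np, cv2
from scipy.spatial.transform import Rotation as R
from plant import readout, optics, ctrl, boxes_of, cut_out, pinpoint
def rot(q): return R.from_quat(np.r_[q[1:],q[0]])
def foc(p): return 200/np.tan(np.radians(p["fov_y"]/2))
def to_world(p,px,z):
    px=np.atleast_2d(px).astype(float); f=foc(p)
    d=np.c_[(px[:,0]-p["cx"])/f,(px[:,1]-p["cy"])/f,np.ones(len(px))]
    d=rot(p["orientation"]).apply(d); e=np.array(p["eye"])
    return (e+d*((z-e[2])/d[:,2])[:,None])[:,:2]
def to_px(p,P):
    c=rot(p["orientation"]).inv().apply(np.atleast_2d(P)-p["eye"]); f=foc(p)
    return c[:,:2]/c[:,2:]*f+[p["cx"],p["cy"]]
def snap(n,name=None):
    p=optics.get_image(n)
    if name: cv2.imwrite(f"pics/{name}.png",p["pixels"][:,:,::-1])
    return p
def region_pose(p,reg,z):
    "min-area rectangle of the region on plane z: centre, long-axis angle (deg), sides, centroid"
    c=max(cv2.findContours(reg.astype(np.uint8),0,1)[0],key=cv2.contourArea)[:,0]
    w=to_world(p,c,z).astype(np.float32)
    b=cv2.boxPoints(cv2.minAreaRect(w)); e=[b[1]-b[0],b[2]-b[1]]
    L=[np.linalg.norm(v) for v in e]; v=e[int(np.argmax(L))]
    ys,xs=np.nonzero(reg)
    return b.mean(0).round(1),round(float(np.degrees(np.arctan2(v[1],v[0]))%180),1),np.sort(L).round(1),to_world(p,np.c_[xs,ys],z).mean(0).round(1)
def tool():
    s=readout.read_state(); M=rot(s["orientation"]).as_matrix()
    print("t",round(s["time_s"],2),"pos",s["ee_pos"].round(1),"yaw_y",round(float(np.degrees(np.arctan2(M[1,1],M[0,1]))),1),"zax",M[:,2].round(3),"q6",s["joint_positions"][5].round(2),"gap",round(s["finger_gap"],1),"F",s["contact_force"].round(1),"grip",round(s["gripper_force"],1))
    return s,M
def go(xyz,yaw=None):
    "shift in tool axes (mm) to reach world TCP xyz, turn (rad) about tool z to bring tool y to yaw deg (mod 180)"
    s,M=tool(); d=M.T@(np.array(xyz,float)-s["ee_pos"]); print("shift",d.round(1),end=" ")
    if yaw is not None:
        y0=np.degrees(np.arctan2(M[1,1],M[0,1])); a=(yaw-y0+90)%180-90
        print("turn z",round(float(np.radians(-a)),3),"alt",round(float(np.radians(-a+(180 if a>0 else -180))),3))
E
python3 - <<'E'
from h import *
tool()
for n in("top","scene"):
    p=snap(n)
    for t,z in [("twin",10),("padlock",14),("receiver",10),("nano",10),("cap_tall",50),("cap_short_a",34),("bank",22),("oblong_tray",12),("square_tray",12)]:
        print(n,t)
        for c in cut_out(t,p)[:3]: print("   ",round(c["p"],2),np.round(c["pixel"]),*region_pose(p,c["region"],z))
        for c in pinpoint(t,p)[:3]: print("   pt",round(c["p"],2),np.round(c["pixel"]),to_world(p,c["pixel"],10 if 'cap' in t else 6).round(1))
p=snap("wrist","w0");print({k:v for k,v in p.items() if k!="pixels"})
E
```

```text
t 0.1 pos [170.7 601.  214.1] yaw_y 74.1 zax [-0.    -0.001 -1.   ] q6 -0.11 gap 95.1 F [-0.2  0.  -0.1] grip 0.0
top twin
    0.64 [215. 296.] [197.1 315.3] 3.4 [19.7 52. ] [196.5 315.8]
    0.59 [242. 278.] [258.3 244.1] 91.6 [16.6 50.8] [258.4 243.4]
    0.5 [312. 210.] [440.2  54. ] 102.8 [18.6 50.9] [440.3  53. ]
   pt 0.56 [311. 214.] [[432.8  56.4]]
   pt 0.49 [241. 274.] [[257.8 248.3]]
   pt 0.41 [214. 297.] [[191.6 320.5]]
top padlock
   pt 0.45 [306. 177.] [[541.2  71.8]]
top receiver
   pt 0.56 [361. 214.] [[437.5 -86.7]]
   pt 0.2 [343. 133.] [[674.  -30.2]]
top nano
    0.47 [349. 170.] [553.1 -56.6] 136.7 [10.3 22.9] [552.8 -56.8]
   pt 0.54 [352. 174.] [[551.9 -59.4]]
top cap_tall
    0.66 [326. 130.] [674.3  17.1] 91.2 [23.5 25.5] [674.6  17.4]
   pt 0.44 [328. 132.] [[676.7  11.6]]
top cap_short_a
    0.5 [340. 131.] [671.6 -27.4] 1.2 [17.2 17.8] [672.6 -28. ]
   pt 0.51 [341. 132.] [[676.9 -25. ]]
   pt 0.47 [358. 134.] [[670.7 -74.8]]
top bank
    0.76 [345. 136.] [672.3 -28.1] 84.1 [ 33.3 133.5] [668.8 -31.5]
   pt 0.84 [342. 131.] [[680.6 -27.1]]
top oblong_tray
[... 976 characters left out ...]
4 [217. 268.] [[678.  -27.9]]
   pt 0.59 [206. 250.] [[666.5 -80.4]]
scene bank
    0.82 [213. 264.] [677.5 -24.6] 81.1 [ 33.4 146.8] [679.8 -25.3]
   pt 0.85 [217. 268.] [[676.4 -31.9]]
scene oblong_tray
    0.71 [360. 308.] [554.8 235.5] 93.8 [ 84.4 161. ] [555.1 239.3]
   pt 0.66 [283. 193.] [[443.2 -77.1]]
   pt 0.6 [358. 307.] [[559.2 233.9]]
scene square_tray
    0.67 [200. 183.] [ 549.2 -244.3] 76.1 [132.1 139.1] [ 551.8 -242. ]
   pt 0.68 [205. 184.] [[ 545.4 -240.4]]
{'fov_y': 64.37964521137806, 'cx': 321.3707240917323, 'cy': 199.0790780407379, 'eye': array([ 95.60514   , 622.46003022, 383.95691063]), 'orientation': array([0.11101617, 0.79042518, 0.59651796, 0.08408185]), 'shot': 5}
```

View pics/w0.png

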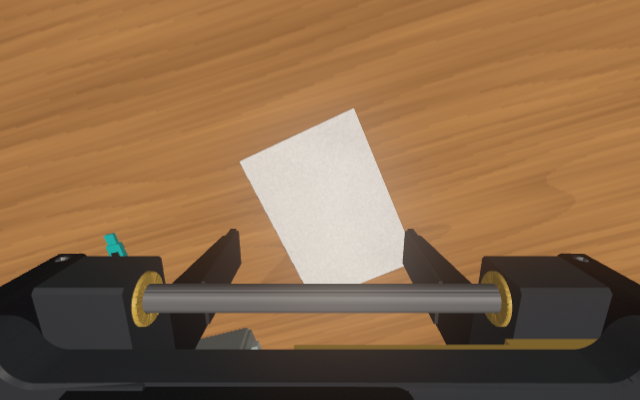

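```bash
R='{"xyz":[-0.0295,-0.026,-0.0048],"angular":[0,0,0],"gripper":0}'; python3 -m pendant '{"commands":[{"xyz":[-0.0150,-0.0130,-0.010],"angular":[0,0,0],"gripper":0},{"xyz":[-0.0295,-0.026,-0.0048],"angular":[0,0,0],"gripper":0},{"xyz":[-0.0295,-0.026,-0.0048],"angular":[0,0,0],"gripper":0},{"xyz":[-0.0295,-0.026,-0.0048],"angular":[0,0,0],"gripper":0},{"xyz":[-0.0295,-0.026,-0.0048],"angular":[0,0,0],"gripper":0},{"xyz":[-0.0295,-0.026,-0.0048],"angular":[0,0,0],"gripper":0},{"xyz":[-0.0295,-0.026,-0.0048],"angular":[0,0,0],"gripper":0},{"xyz":[-0.0295,-0.026,-0.0048],"angular":[0,0,0],"gripper":0},{"xyz":[-0.0295,-0.026,-0.0048],"angular":[0,0,0],"gripper":0},{"xyz":[-0.0295,-0.026,-0.0048],"angular":[0,0,0],"gripper":0},{"xyz":[-0.0295,-0.026,-0.0048],"angular":[0,0,0],"gripper":0},{"xyz":[-0.0295,-0.026,-0.0048],"angular":[0,0,0],"gripper":0},{"xyz":[-0.0295,-0.026,-0.0048],"angular":[0,0,0],"gripper":0},{"xyz":[-0.0295,-0.026,-0.0048],"angular":[0,0,0],"gripper":0},{"xyz":[-0.0295,-0.026,-0.0048],"angular":[0,0,0],"gripper":0},{"xyz":[-0.0295,-0.026,-0.0048],"angular":[0,0,0],"gripper":0},{"xyz":[-0.0295,-0.026,-0.0048],"angular":[0,0,0],"gripper":0},{"xyz":[-0.0295,-0.026,-0.0048],"angular":[0,0,0],"gripper":0},{"xyz":[-0.0200,-0.018,-0.003],"angular":[0,0,0],"gripper":0},{"xyz":[0,0,0],"angular":[0,0,0],"gripper":0}]}'; python3 - <<'E'
from h import *
go([560,0,300],90)
E
```

```text
time_s: 3.72
ee_pos: [559.8, -4.4, 309.3]
orientation: [0.001, 0.14, 0.99, -0.0]
contact_force: [-0.4, 0.3, -0.1]
finger_gap: 95.3
gripper_force: 0.0
t 3.72 pos [559.8  -4.4 309.3] yaw_y 73.9 zax [ 0.001 -0.001 -1.   ] q6 -1.42 gap 95.3 F [-0.4  0.3 -0.1] grip 0.0
shift [1.1 4.2 9.3] turn z -0.28 alt 2.861
```

```bash
python3 -m pendant '{"commands":[{"xyz":[0,0,0],"angular":[0,0,-0.1],"gripper":0},{"xyz":[0,0,0],"angular":[0,0,-0.1],"gripper":0},{"xyz":[0,0,0],"angular":[0,0,-0.08],"gripper":0},{"xyz":[0,0,0],"angular":[0,0,0],"gripper":0},{"xyz":[0,0,0],"angular":[0,0,0],"gripper":0}]}'; python3 - <<'E'
from h import *
tool()
p=snap("wrist","w1")
for t,z in [("twin",10),("padlock",14),("receiver",10),("nano",10),("cap_tall",50),("cap_short_a",34),("bank",22),("oblong_tray",12),("square_tray",12)]:
    print(t)
    for c in cut_out(t,p)[:3]: print("   ",round(c["p"],2),np.round(c["pixel"]),*region_pose(p,c["region"],z))
    for c in pinpoint(t,p)[:3]: print("   pt",round(c["p"],2),np.round(c["pixel"]),to_world(p,c["pixel"],10 if 'cap' in t else 6).round(1))
E
```

```text
time_s: 4.13
ee_pos: [557.4, 0.0, 309.2]
orientation: [-0.0, -0.0, 1.0, 0.0]
contact_force: [-0.5, 0.4, -0.2]
finger_gap: 95.0
gripper_force: 0.0
t 4.13 pos [557.4   0.  309.2] yaw_y 90.1 zax [-0.  0. -1.] q6 -1.69 gap 95.0 F [-0.5  0.4 -0.2] grip 0.0
twin
    0.64 [360.  82.] [441.2  52.6] 100.6 [19.8 53.6] [440.8  53. ]
   pt 0.78 [358.  79.] [[441.   50.7]]
padlock
    0.58 [366. 148.] [531.5  67.6] 8.2 [29.4 44.2] [533.2  67.7]
   pt 0.68 [367. 151.] [[540.2  68.2]]
receiver
    0.71 [260.  76.] [435.8 -85.5] 30.9 [14.6 21.4] [436.6 -85.7]
   pt 0.63 [260.  76.] [[437.2 -85.6]]
nano
    0.72 [282. 160.] [552.8 -59.7] 134.3 [15.4 31. ] [552.5 -58.9]
   pt 0.55 [282. 159.] [[552.7 -59. ]]
   pt 0.31 [302. 239.] [[681.9 -30.5]]
cap_tall
    0.54 [332. 248.] [673.9  15. ] 0.1 [25.1 28.7] [674.6  14.9]
   pt 0.67 [332. 242.] [[684.3  17.4]]
cap_short_a
    0.67 [302. 241.] [671.6 -29.6] 173.5 [20.8 22.6] [671.6 -29.5]
    0.61 [480. 159.] [550.2 224.3] 93.6 [ 78.4 155.3] [548.7 224.4]
    0.59 [275. 234.] [665.4 -73.5] 87.9 [21.4 22.6] [664.8 -73.5]
   pt 0.61 [303. 238.] [[677.4 -29.1]]
   pt 0.6 [275. 231.] [[666.  -73.4]]
bank
    0.93 [297. 234.] [672.7 -30. ] 82.4 [ 35.1 139. ] [669.3 -34.9]
   pt 0.81 [302. 237.] [[678.6 -30.8]]
oblong_tray
    0.77 [481. 158.] [553.5 235.2] 94.0 [ 82.6 164.7] [552.1 235.4]
   pt 0.86 [480. 160.] [[554.6 237.2]]
square_tray
    0.8 [156. 153.] [ 548.2 -245.4] 75.7 [131.4 133.1] [ 545.6 -245.2]
   pt 0.96 [158. 158.] [[ 551.7 -244. ]]
   pt 0.18 [304. 236.] [[676.2 -27.8]]
```

View pics/w1.png

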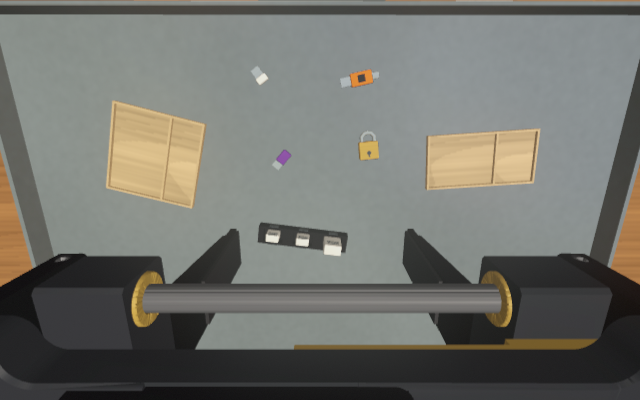

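The wrist view is sharp. The twin is at (361,78), padlock (368,147), receiver (260,76), nano (282,159), bank (302,238) and tall cap at its right end (332,245). The oblong tray's divider is at column 494 and the square tray's at column 168, so both +y sides point right. I'll go over the twin first.

```bash
python3 -m pendant '{"commands":[{"xyz":[0.019,0.0087,0.034],"angular":[0,0,0],"gripper":0.3},{"xyz":[0.019,0.0087,0.034],"angular":[0,0,0],"gripper":0.3},{"xyz":[0.019,0.0087,0.034],"angular":[0,0,0],"gripper":0.3},{"xyz":[0.019,0.0087,0.034],"angular":[0,0,0],"gripper":0.3},{"xyz":[0.019,0.0087,0.034],"angular":[0,0,0],"gripper":0.3},{"xyz":[0.019,0.0087,0.034],"angular":[0,0,0],"gripper":0.3},{"xyz":[0,0,0],"angular":[0,0,0.116],"gripper":0.3},{"xyz":[0,0,0],"angular":[0,0,0.116],"gripper":0.3},{"xyz":[0,0,0],"angular":[0,0,0.116],"gripper":0.3},{"xyz":[0,0,0],"angular":[0,0,0.116],"gripper":0.3},{"xyz":[0,0,0],"angular":[0,0,0.116],"gripper":0.3},{"xyz":[0,0,0],"angular":[0,0,0.116],"gripper":0.3},{"xyz":[0,0,0],"angular":[0,0,0.116],"gripper":0.3},{"xyz":[0,0,0],"angular":[0,0,0.116],"gripper":0.3},{"xyz":[0,0,0],"angular":[0,0,0.116],"gripper":0.3},{"xyz":[0,0,0],"angular":[0,0,0.116],"gripper":0.3},{"xyz":[0,0,0],"angular":[0,0,0.116],"gripper":0.3},{"xyz":[0,0,0],"angular":[0,0,0.11],"gripper":0.3},{"xyz":[0,0,0],"angular":[0,0,0],"gripper":0.3},{"xyz":[0,0,0],"angular":[0,0,0],"gripper":0.3}]}' 15; python3 - <<'E'
from h import *
tool()
p=snap("wrist","w2")
for c in cut_out("twin",p)[:3]: print(round(c["p"],2),np.round(c["pixel"]),*region_pose(p,c["region"],11))
hsv=cv2.cvtColor(p["pixels"],cv2.COLOR_RGB2HSV)
m=(hsv[...,0]<15)&(hsv[...,1]>180)&(hsv[...,2]>120); m[280:]=0
print(m.sum(),*region_pose(p,m,15)) if m.any() else 0
E
```

```text
time_s: 6.75
ee_pos: [443.5, 51.4, 105.3]
orientation: [0.0, 0.636, 0.771, 0.0]
contact_force: [-0.2, 0.6, -0.1]
finger_gap: 66.6
gripper_force: 0.0
t 6.75 pos [443.5  51.4 105.3] yaw_y 11.0 zax [ 0.  0. -1.] q6 -0.22 gap 66.6 F [-0.2  0.6 -0.1] grip 0.0
0.94 [317. 202.] [440.5  52.1] 100.3 [17.9 53.1] [440.1  52.9]
88 [430.3  68. ] 10.9 [0.9 3.4] [438.9  56.4]
```

View pics/w2.png

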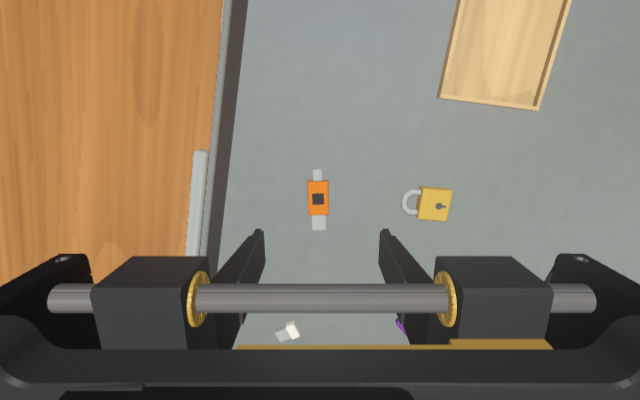

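The picture shows the orange body at (318,198) between the fingers, slim plug up and wide plug down, with the front wall well clear on the left.

```bash
python3 - <<'E'
from h import *
go([440.2,53.7,8.5],10.3)
E
```

```text
t 6.85 pos [443.5  51.5 105.3] yaw_y 11.0 zax [ 0.  0. -1.] q6 -0.22 gap 66.5 F [ 0.4  0.6 -0.1] grip 0.0
shift [ 2.8 -2.8 96.8] turn z 0.012 alt -3.13
```

```bash
python3 -m pendant '{"commands":[{"xyz":[0.0028,-0.0028,0.025],"angular":[0,0,0.012],"gripper":0.5},{"xyz":[0,0,0.03],"angular":[0,0,0],"gripper":0.5},{"xyz":[0,0,0.025],"angular":[0,0,0],"gripper":0.5},{"xyz":[0,0,0.0165],"angular":[0,0,0],"gripper":0.5},{"xyz":[0,0,0],"angular":[0,0,0],"gripper":0.5},{"xyz":[0,0,0],"angular":[0,0,0],"gripper":0.5},{"xyz":[0,0,0],"angular":[0,0,0],"gripper":1},{"xyz":[0,0,0],"angular":[0,0,0],"gripper":1},{"xyz":[0,0,0],"angular":[0,0,0],"gripper":1},{"xyz":[0,0,0],"angular":[0,0,0],"gripper":1},{"xyz":[0,0,0],"angular":[0,0,0],"gripper":1},{"xyz":[0,0,0],"angular":[0,0,0],"gripper":1}]}' 15
```

```text
time_s: 7.85
ee_pos: [440.3, 53.7, 8.9]
orientation: [0.0, 0.642, 0.767, 0.0]
contact_force: [0.9, 0.7, 3.1]
finger_gap: 17.6
gripper_force: 15.0
```

```bash
python3 -m pendant '{"commands":[{"xyz":[0,0,-0.02],"angular":[0,0,0],"gripper":1},{"xyz":[0,0,-0.03],"angular":[0,0,0],"gripper":1},{"xyz":[0.0186,0.02,-0.01],"angular":[0,0,0],"gripper":1},{"xyz":[0.0186,0.02,0],"angular":[0,0,0],"gripper":1},{"xyz":[0.0186,0.02,0],"angular":[0,0,0],"gripper":1},{"xyz":[0.0186,0.02,0],"angular":[0,0,0],"gripper":1},{"xyz":[0.0186,0.02,0],"angular":[0,0,0],"gripper":1},{"xyz":[0.0186,0.02,0],"angular":[0,0,0],"gripper":1},{"xyz":[0.0183,0.0197,0],"angular":[0,0,0],"gripper":1},{"xyz":[0,0,0],"angular":[0,0,0.11],"gripper":1},{"xyz":[0,0,0],"angular":[0,0,0],"gripper":1},{"xyz":[0,0,0],"angular":[0,0,0],"gripper":1}]}' 15; python3 - <<'E'
from h import *
p=snap("wrist","w3")
for t,z in [("twin",60),("oblong_tray",14)]:
    for c in cut_out(t,p)[:2]: print(t,round(c["p"],2),np.round(c["pixel"]),*region_pose(p,c["region"],z))
    for c in pinpoint(t,p)[:2]: print("pt",round(c["p"],2),np.round(c["pixel"]),to_world(p,c["pixel"],6))
go([554.5,206.5,11.9])
E
```

```text
time_s: 8.85
ee_pos: [554.4, 205.9, 68.5]
orientation: [-0.0, 0.682, 0.731, -0.0]
contact_force: [-0.5, -0.4, 0.8]
finger_gap: 17.9
gripper_force: 15.0
pt 0.78 [318. 245.] [[553.16639874 179.74331857]]
oblong_tray 0.66 [323. 140.] [551.7 244.6] 93.8 [ 79.8 141.8] [550.8 257.4]
pt 0.84 [327. 174.] [[556.14461804 236.59155499]]
t 9.1 pos [554.8 205.5  68.9] yaw_y 3.8 zax [-0.  0. -1.] q6 0.18 gap 17.8 F [ 1.   0.9 -0.2] grip 15.0
shift [ 1.  -0.2 57. ]
```

View pics/w3.png

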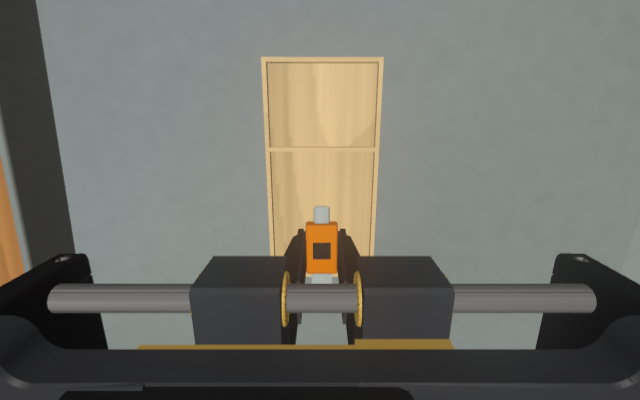

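The twin hangs level in the fingers at (321,247). The oblong tray lies below it, divider at row 149, and the twin is centred over the long bay.

```bash
python3 -m pendant '{"commands":[{"xyz":[0.001,0,0.02],"angular":[0,0,0],"gripper":1},{"xyz":[0,0,0.02],"angular":[0,0,0],"gripper":1},{"xyz":[0,0,0.012],"angular":[0,0,0],"gripper":1},{"xyz":[0,0,0.0044],"angular":[0,0,0],"gripper":1},{"xyz":[0,0,0],"angular":[0,0,0],"gripper":1},{"xyz":[0,0,0],"angular":[0,0,0],"gripper":1},{"xyz":[0,0,0],"angular":[0,0,0],"gripper":0.7},{"xyz":[0,0,0],"angular":[0,0,0],"gripper":0.7},{"xyz":[0,0,0],"angular":[0,0,0],"gripper":0.68},{"xyz":[0,0,-0.01],"angular":[0,0,0],"gripper":0.68},{"xyz":[0,0,-0.04],"angular":[0,0,0],"gripper":0.6},{"xyz":[0,0,-0.04],"angular":[0,0,0],"gripper":0.4},{"xyz":[0,0,-0.02],"angular":[0,0,0],"gripper":0.4},{"xyz":[0,0,0],"angular":[0,0,0],"gripper":0.4},{"xyz":[0,0,0],"angular":[0,0,0],"gripper":0.4}]}' 15; python3 - <<'E'
from h import *
p=snap("wrist","w4")
for t,z in [("twin",14),("oblong_tray",14)]:
    for c in cut_out(t,p)[:2]: print(t,round(c["p"],2),np.round(c["pixel"]),*region_pose(p,c["region"],z))
    for c in pinpoint(t,p)[:2]: print("pt",round(c["p"],2),np.round(c["pixel"]),to_world(p,c["pixel"],6))
go([675,15,110],-6.5)
E
```

```text
time_s: 10.35
ee_pos: [555.3, 207.2, 124.1]
orientation: [0.001, 0.683, 0.73, 0.001]
contact_force: [-0.9, -0.4, -0.1]
finger_gap: 55.5
gripper_force: 0.0
twin 0.6 [320. 200.] [554.5 205.8] 94.2 [17.4 54.2] [554.6 206.1]
pt 0.77 [319. 196.] [[553.4177328 205.6972924]]
oblong_tray 0.58 [293. 329.] [531.   67.3] 3.6 [30.3 41.1] [533.4  68. ]
oblong_tray 0.56 [322. 150.] [551.9 235.5] 93.8 [ 80.7 158.8] [551.7 243.8]
pt 0.65 [320. 165.] [[551.83894484 234.91169297]]
t 10.6 pos [554.4 206.9 121.2] yaw_y 3.8 zax [-0.002 -0.    -1.   ] q6 0.18 gap 56.7 F [0.3 0.4 0.8] grip 0.0
shift [-199.5  107.7   11.1] turn z 0.179 alt -2.962
```

View pics/w4.png

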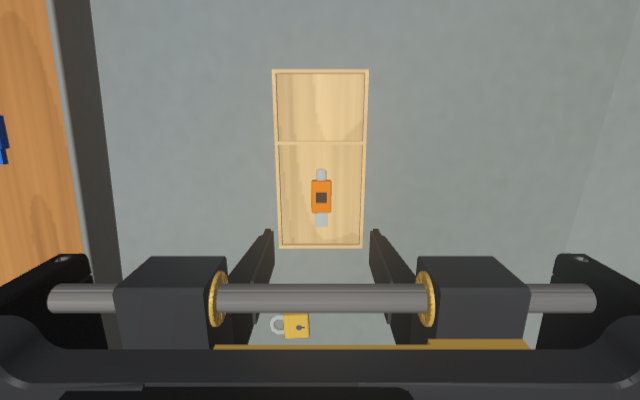

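The twin lies flat inside the long bay at (320,200), clear of the rims and the divider. Next is the cap.

```bash
python3 -m pendant '{"commands":[{"xyz":[-0.0285,0.0154,0],"angular":[0,0,0],"gripper":0.45},{"xyz":[-0.0285,0.0154,0],"angular":[0,0,0],"gripper":0.45},{"xyz":[-0.0285,0.0154,0],"angular":[0,0,0],"gripper":0.45},{"xyz":[-0.0285,0.0154,0],"angular":[0,0,0],"gripper":0.45},{"xyz":[-0.0285,0.0154,0],"angular":[0,0,0],"gripper":0.45},{"xyz":[-0.0285,0.0154,0],"angular":[0,0,0],"gripper":0.45},{"xyz":[-0.0285,0.0154,0],"angular":[0,0,0],"gripper":0.45},{"xyz":[0,0,0],"angular":[0,0,0.09],"gripper":0.45},{"xyz":[0,0,0],"angular":[0,0,0.089],"gripper":0.45},{"xyz":[0,0,0],"angular":[0,0,0],"gripper":0.45},{"xyz":[0,0,0],"angular":[0,0,0],"gripper":0.45}]}' 15; python3 - <<'E'
from h import *
p=snap("wrist","w5")
tool()
for t,z in [("cap_tall",50),("bank",22)]:
    for c in cut_out(t,p)[:3]: print(t,round(c["p"],2),np.round(c["pixel"]),*region_pose(p,c["region"],z))
    for c in pinpoint(t,p)[:2]: print("pt",round(c["p"],2),np.round(c["pixel"]),to_world(p,c["pixel"],10 if 'cap' in t else 6))
cv2.imwrite("pics/w5c.png",cv2.resize(p["pixels"][100:360,200:440,::-1],None,fx=2.3,fy=2.3,interpolation=2))
E
```

```text
time_s: 11.52
ee_pos: [675.3, 15.1, 121.4]
orientation: [-0.001, 0.745, 0.667, -0.0]
contact_force: [-1.1, -0.2, 0.2]
finger_gap: 52.1
gripper_force: 0.0
t 11.57 pos [675.3  15.3 121.6] yaw_y -6.3 zax [-0.001  0.    -1.   ] q6 0.03 gap 52.4 F [-0.  -0.  -0.7] grip 0.0
cap_tall 0.56 [330. 200.] [681.1  20.5] 84.5 [16.5 34.7] [681.4  20.5]
pt 0.72 [328. 197.] [[681.24863821  14.14301275]]
bank 0.69 [328. 233.] [677.1 -13.1] 83.1 [ 29.6 109.2] [677.2 -13.2]
pt 0.94 [328. 240.] [[676.20136055 -29.84539572]]
pt 0.23 [326. 242.] [[674.16205858 -31.61810419]]
```

View pics/w5c.png

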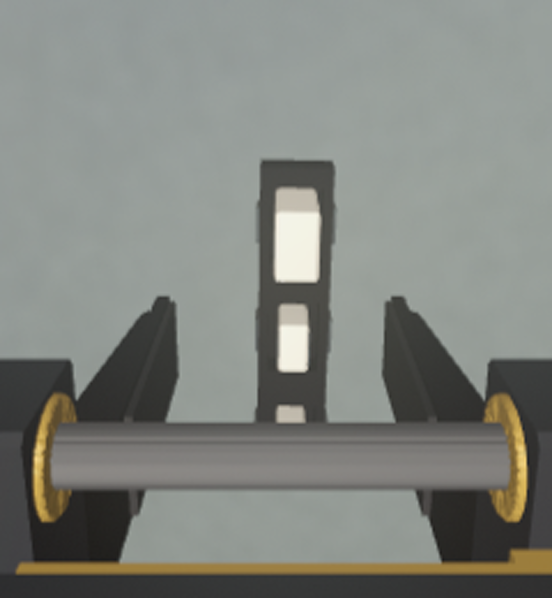

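The cap's white top face spans crop (275–321, 211–282), centre about image (329.6,207). The front side face shows above it, and the two short caps follow below.

```bash
python3 - <<'E'
from h import *
p=snap("wrist")
w=to_world(p,[[329.6,207.2]],50)[0]; print(w, to_world(p,[[319.6,191.7],[339.3,191.7],[322.6,222],[339,222]],50).round(1))
for c in cut_out("bank",p)[:1]: print(region_pose(p,c["region"],22))
go([w[0],w[1],30],-6.9)
E
```

```text
[681.86999332  16.56818062] [[675.4  30.1]
 [690.8  28.4]
 [674.9   4.7]
 [688.1   3.3]]
(array([677.6, -13.1], dtype=float32), 83.1, array([ 30.1, 109.6], dtype=float32), array([677. , -12.8]))
t 11.87 pos [675.6  15.4 122.4] yaw_y -6.4 zax [ 0.  0. -1.] q6 0.04 gap 52.2 F [ 0.1 -0.4 -0. ] grip 0.0
shift [ 1.9  6.1 92.4] turn z 0.009 alt -3.133
```

```bash
python3 -m pendant '{"commands":[{"xyz":[0.0019,0.0061,0.02],"angular":[0,0,0.009],"gripper":0.5},{"xyz":[0,0,0.03],"angular":[0,0,0],"gripper":0.5},{"xyz":[0,0,0.025],"angular":[0,0,0],"gripper":0.5},{"xyz":[0,0,0.019],"angular":[0,0,0],"gripper":0.5},{"xyz":[0,0,0],"angular":[0,0,0],"gripper":0.5},{"xyz":[0,0,0],"angular":[0,0,0],"gripper":0.5},{"xyz":[0,0,0],"angular":[0,0,0],"gripper":1},{"xyz":[0,0,0],"angular":[0,0,0],"gripper":1},{"xyz":[0,0,0],"angular":[0,0,0],"gripper":1},{"xyz":[0,0,0],"angular":[0,0,0],"gripper":1},{"xyz":[0,0,0],"angular":[0,0,0],"gripper":1},{"xyz":[0,0,0],"angular":[0,0,0],"gripper":1}]}' 10;  python3 -c "
from h import *
tool()"
```

```text
time_s: 12.87
ee_pos: [682.0, 16.3, 28.8]
orientation: [0.0, 0.749, 0.663, 0.0]
contact_force: [-1.5, 0.0, 5.6]
finger_gap: 16.1
gripper_force: 10.0
t 12.87 pos [682.   16.3  28.8] yaw_y -7.0 zax [ 0.001  0.    -1.   ] q6 0.05 gap 16.1 F [-1.5  0.   5.6] grip 10.0
```

```bash
python3 -m pendant '{"commands":[{"xyz":[0,0,-0.01],"angular":[0,0,0],"gripper":1},{"xyz":[0,0,-0.02],"angular":[0,0,0],"gripper":1},{"xyz":[0,0,-0.03],"angular":[0,0,0],"gripper":1},{"xyz":[0.0125,-0.0083,0],"angular":[0,0,0],"gripper":1},{"xyz":[0.0277,-0.0183,0],"angular":[0,0,0],"gripper":1},{"xyz":[0.0277,-0.0183,0],"angular":[0,0,0],"gripper":1},{"xyz":[0.0277,-0.0183,0],"angular":[0,0,0],"gripper":1},{"xyz":[0.0277,-0.0183,0],"angular":[0,0,0],"gripper":1},{"xyz":[0.0277,-0.0183,0],"angular":[0,0,0],"gripper":1},{"xyz":[0.0277,-0.0183,0],"angular":[0,0,0],"gripper":1},{"xyz":[0.0277,-0.0183,0],"angular":[0,0,0],"gripper":1},{"xyz":[0.0277,-0.0183,0],"angular":[0,0,0],"gripper":1},{"xyz":[0.0157,-0.0102,0],"angular":[0,0,0],"gripper":1},{"xyz":[0,0,0],"angular":[0,0,-0.094],"gripper":1},{"xyz":[0,0,0],"angular":[0,0,-0.094],"gripper":1},{"xyz":[0,0,0],"angular":[0,0,0],"gripper":1},{"xyz":[0,0,0],"angular":[0,0,0],"gripper":1}]}'; python3 - <<'E'
from h import *
p=snap("wrist","w6")
for c in cut_out("oblong_tray",p)[:2]: print(round(c["p"],2),np.round(c["pixel"]),*region_pose(p,c["region"],14))
go([548.8,284.4,28.5],3.8)
E
```

```text
time_s: 14.28
ee_pos: [548.6, 284.5, 88.8]
orientation: [0.0, 0.684, 0.729, 0.0]
contact_force: [-0.1, 0.3, -0.6]
finger_gap: 15.8
gripper_force: 10.0
0.84 [322. 207.] [549.3 279.6] 3.6 [74.2 79.9] [549.8 272.2]
t 14.38 pos [548.7 284.1  88.6] yaw_y 3.6 zax [ 0.  0. -1.] q6 0.31 gap 15.9 F [-0.3 -0.7  0. ] grip 10.0
shift [ 0.2  0.1 60.1] turn z -0.004 alt 3.138
```

View pics/w6.png

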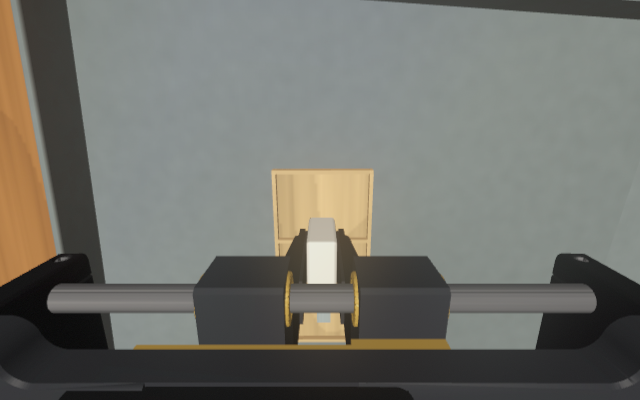

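The cap hangs upright at (321,250) above the short bay, divider at row 240 and far rim at row 171. I'll lower it.

```bash
python3 -m pendant '{"commands":[{"xyz":[0,0,0.02],"angular":[0,0,0],"gripper":1},{"xyz":[0,0,0.02],"angular":[0,0,0],"gripper":1},{"xyz":[0,0,0.012],"angular":[0,0,0],"gripper":1},{"xyz":[0,0,0.006],"angular":[0,0,0],"gripper":1},{"xyz":[0,0,0.0025],"angular":[0,0,0],"gripper":1},{"xyz":[0,0,0],"angular":[0,0,0],"gripper":1},{"xyz":[0,0,0],"angular":[0,0,0],"gripper":1},{"xyz":[0,0,0],"angular":[0,0,0],"gripper":1}]}'
```

```text
time_s: 15.05
ee_pos: [549.0, 284.4, 28.4]
orientation: [0.0, 0.684, 0.73, 0.0]
contact_force: [-0.6, -0.8, -0.5]
finger_gap: 15.9
gripper_force: 10.0
```

```bash
python3 -m pendant '{"commands":[{"xyz":[0,0,0.0005],"angular":[0,0,0],"gripper":1},{"xyz":[0,0,0],"angular":[0,0,0],"gripper":1},{"xyz":[0,0,0],"angular":[0,0,0],"gripper":0.75},{"xyz":[0,0,0],"angular":[0,0,0],"gripper":0.65},{"xyz":[0,0,0],"angular":[0,0,0],"gripper":0.6},{"xyz":[0,0,0],"angular":[0,0,0],"gripper":0.6},{"xyz":[0,0,-0.02],"angular":[0,0,0],"gripper":0.6},{"xyz":[0,0,-0.04],"angular":[0,0,0],"gripper":0.6},{"xyz":[0,0,-0.04],"angular":[0,0,0],"gripper":0.5},{"xyz":[0,0,-0.02],"angular":[0,0,0],"gripper":0.4},{"xyz":[0,0,0],"angular":[0,0,0],"gripper":0.4},{"xyz":[0,0,0],"angular":[0,0,0],"gripper":0.4}]}'; python3 - <<'E'
from h import *
p=snap("wrist","w7")
for t,z in [("cap_tall",49),("oblong_tray",14)]:
    for c in cut_out(t,p)[:2]: print(t,round(c["p"],2),np.round(c["pixel"]),*region_pose(p,c["region"],z))
    for c in pinpoint(t,p)[:2]: print("pt",round(c["p"],2),np.round(c["pixel"]),to_world(p,c["pixel"],9))
go([537,68,120],98)
E
```

```text
time_s: 16.05
ee_pos: [548.9, 284.4, 148.4]
orientation: [0.0, 0.683, 0.73, 0.001]
contact_force: [-0.1, 0.1, -1.5]
finger_gap: 55.5
gripper_force: 0.0
cap_tall 0.94 [321. 197.] [547.7 287.8] 94.1 [14.9 32.8] [548.2 287.7]
oblong_tray 0.71 [320. 218.] [551.3 249.3] 93.9 [ 79.8 135.8] [551.  254.5]
pt 0.92 [323. 231.] [[553.58063818 239.14312436]]
t 16.3 pos [548.2 284.1 146. ] yaw_y 3.8 zax [-0.002 -0.001 -1.   ] q6 0.31 gap 57.1 F [ 0.4 -0.1  0.1] grip 0.0
shift [-214.9  -25.3   26.1] turn z 1.497 alt -1.644
```

View pics/w7.png

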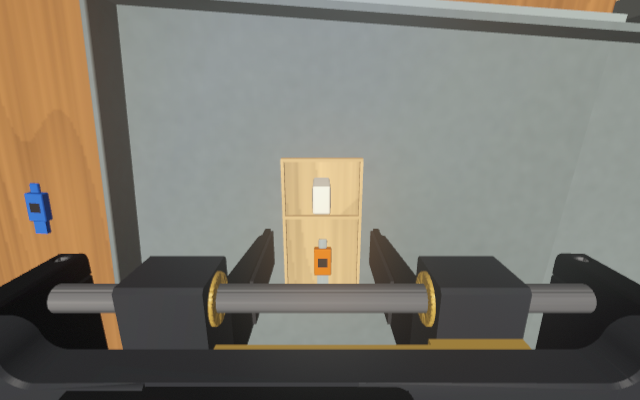

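The cap stands upright in the short bay at (321,197), with the twin behind at (323,261). Travel kit done; now the padlock.

```bash
python3 -m pendant '{"commands":[{"xyz":[-0.0358,-0.0042,0.003],"angular":[0,0,0],"gripper":0.4},{"xyz":[-0.0358,-0.0042,0.003],"angular":[0,0,0],"gripper":0.4},{"xyz":[-0.0358,-0.0042,0.003],"angular":[0,0,0],"gripper":0.4},{"xyz":[-0.0358,-0.0042,0.003],"angular":[0,0,0],"gripper":0.4},{"xyz":[-0.0358,-0.0042,0.003],"angular":[0,0,0],"gripper":0.4},{"xyz":[-0.0358,-0.0042,0.006],"angular":[0,0,0],"gripper":0.4},{"xyz":[0,0,0],"angular":[0,0,-0.12],"gripper":0.4},{"xyz":[0,0,0],"angular":[0,0,-0.12],"gripper":0.4},{"xyz":[0,0,0],"angular":[0,0,-0.12],"gripper":0.4},{"xyz":[0,0,0],"angular":[0,0,-0.12],"gripper":0.4},{"xyz":[0,0,0],"angular":[0,0,-0.12],"gripper":0.4},{"xyz":[0,0,0],"angular":[0,0,-0.12],"gripper":0.4},{"xyz":[0,0,0],"angular":[0,0,-0.12],"gripper":0.4},{"xyz":[0,0,0],"angular":[0,0,-0.12],"gripper":0.4},{"xyz":[0,0,0],"angular":[0,0,-0.12],"gripper":0.4},{"xyz":[0,0,0],"angular":[0,0,-0.12],"gripper":0.4},{"xyz":[0,0,0],"angular":[0,0,-0.12],"gripper":0.4},{"xyz":[0,0,0],"angular":[0,0,-0.12],"gripper":0.4},{"xyz":[0,0,0],"angular":[0,0,-0.12],"gripper":0.4},{"xyz":[0,0,0],"angular":[0,0,-0.07],"gripper":0.4}]}'; python3 -m pendant '{"commands":[{"xyz":[0,0,0],"angular":[0,0,0],"gripper":0.4},{"xyz":[0,0,0],"angular":[0,0,0],"gripper":0.4}]}'; python3 - <<'E'
from h import *
tool()
p=snap("wrist","w8")
for c in cut_out("padlock",p)[:2]: print(round(c["p"],2),np.round(c["pixel"]),*region_pose(p,c["region"],14))
hsv=cv2.cvtColor(p["pixels"],cv2.COLOR_RGB2HSV)
m=(hsv[...,0]>15)&(hsv[...,0]<30)&(hsv[...,1]>120)&(hsv[...,2]>100); m[270:]=0
m=cv2.morphologyEx(m.astype(np.uint8),cv2.MORPH_CLOSE,np.ones((5,5)));n,l,st,_=cv2.connectedComponentsWithStats(m)
for i in range(1,n):
    if st[i,4]>60: print(st[i],*region_pose(p,l==i,18))
E
```

```text
time_s: 17.97
ee_pos: [537.3, 68.3, 125.4]
orientation: [-0.001, -0.066, 0.998, 0.0]
contact_force: [-0.2, 0.3, 0.8]
finger_gap: 56.7
gripper_force: 0.0
time_s: 18.13
ee_pos: [537.4, 68.3, 125.7]
orientation: [-0.001, -0.061, 0.998, 0.0]
contact_force: [-0.4, 0.8, -0.1]
finger_gap: 57.0
gripper_force: 0.0
t 18.13 pos [537.4  68.3 125.7] yaw_y 97.0 zax [-0.001  0.    -1.   ] q6 -1.69 gap 57.0 F [-0.4  0.8 -0.1] grip 0.0
0.59 [322. 196.] [530.8  67.2] 7.0 [27.8 41.4] [533.4  67.7]
[307 183  30  28 815] [536.4  68.3] 97.0 [25.4 26.5] [536.5  68.2]
[450 222  34  20 381] [553.6 207.1] 97.0 [19.  29.3] [554.6 207.6]
```

View pics/w8.png

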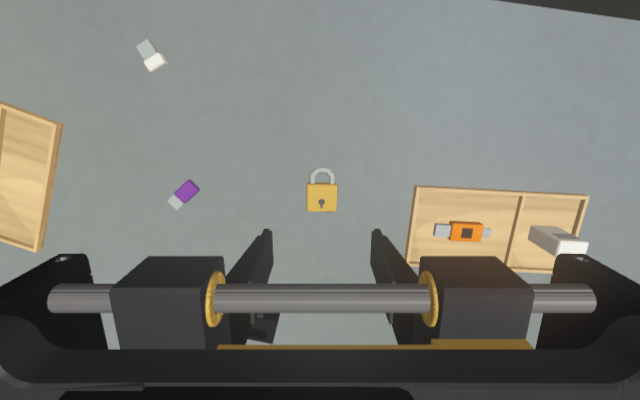

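The padlock is between the fingers at (322,197), shackle up, aligned with the tool at 97°. Descend straight.

```bash
python3 -m pendant '{"commands":[{"xyz":[0.001,0,0.03],"angular":[0,0,0],"gripper":0.4},{"xyz":[0,0,0.035],"angular":[0,0,0],"gripper":0.4},{"xyz":[0,0,0.03],"angular":[0,0,0],"gripper":0.4},{"xyz":[0,0,0.015],"angular":[0,0,0],"gripper":0.4},{"xyz":[0,0,0.0065],"angular":[0,0,0],"gripper":0.4},{"xyz":[0,0,0],"angular":[0,0,0],"gripper":0.4},{"xyz":[0,0,0],"angular":[0,0,0],"gripper":1},{"xyz":[0,0,0],"angular":[0,0,0],"gripper":1},{"xyz":[0,0,0],"angular":[0,0,0],"gripper":1},{"xyz":[0,0,0],"angular":[0,0,0],"gripper":1},{"xyz":[0,0,0],"angular":[0,0,0],"gripper":1},{"xyz":[0,0,0],"angular":[0,0,0],"gripper":1}]}' 20; python3 - <<'E'
from h import *
a=np.radians(-14.2);c=np.array([547,-245]);M=np.array([[np.cos(a),-np.sin(a)],[np.sin(a),np.cos(a)]])
for l in ([0,-23],[0,40.5]):
    w=c+M@l; print(w.round(1)); go([*w,70],75.8)
E
```

```text
time_s: 19.23
ee_pos: [536.9, 68.2, 10.5]
orientation: [0.001, -0.063, 0.998, 0.0]
contact_force: [-1.0, 0.6, 6.8]
finger_gap: 28.1
gripper_force: 19.9
[ 541.4 -267.3]
t 19.23 pos [536.9  68.2  10.5] yaw_y 97.2 zax [ 0.001  0.    -1.   ] q6 -1.69 gap 28.1 F [-1.   0.6  6.8] grip 19.9
shift [  37.4 -333.4  -59.5] turn z 0.373 alt -2.769
[ 556.9 -205.7]
t 19.23 pos [536.9  68.2  10.5] yaw_y 97.2 zax [ 0.001  0.    -1.   ] q6 -1.69 gap 28.1 F [-1.   0.6  6.8] grip 19.9
shift [  14.3 -274.3  -59.5] turn z 0.373 alt -2.769
```

```bash
python3 -m pendant '{"commands":[{"xyz":[0,0,-0.02],"angular":[0,0,0],"gripper":1},{"xyz":[0,0,-0.03],"angular":[0,0,0],"gripper":1},{"xyz":[0,0,-0.015],"angular":[0,0,0],"gripper":1},{"xyz":[0.0017,-0.0152,0],"angular":[0,0,0],"gripper":1},{"xyz":[0.0034,-0.0303,0],"angular":[0,0,0],"gripper":1},{"xyz":[0.0034,-0.0303,0],"angular":[0,0,0],"gripper":1},{"xyz":[0.0034,-0.0303,0],"angular":[0,0,0],"gripper":1},{"xyz":[0.0034,-0.0303,0],"angular":[0,0,0],"gripper":1},{"xyz":[0.0034,-0.0303,0],"angular":[0,0,0],"gripper":1},{"xyz":[0.0034,-0.0303,0],"angular":[0,0,0],"gripper":1},{"xyz":[0.0034,-0.0303,0],"angular":[0,0,0],"gripper":1},{"xyz":[0.0034,-0.0303,0],"angular":[0,0,0],"gripper":1},{"xyz":[0.0034,-0.0303,0],"angular":[0,0,0],"gripper":1},{"xyz":[0.0034,-0.0303,0],"angular":[0,0,0],"gripper":1},{"xyz":[0.0017,-0.0152,0],"angular":[0,0,0],"gripper":1},{"xyz":[0,0,0],"angular":[0,0,0.12],"gripper":1},{"xyz":[0,0,0],"angular":[0,0,0.12],"gripper":1},{"xyz":[0,0,0],"angular":[0,0,0.12],"gripper":1},{"xyz":[0,0,0],"angular":[0,0,0],"gripper":1},{"xyz":[0,0,0],"angular":[0,0,0],"gripper":1}]}'; python3 - <<'E'
from h import *
p=snap("wrist","w9")
for c in cut_out("square_tray",p)[:2]: print(round(c["p"],2),np.round(c["pixel"]),*region_pose(p,c["region"],14))
for c in pinpoint("square_tray",p)[:2]: print("pt",round(c["p"],2),np.round(c["pixel"]),to_world(p,c["pixel"],6))
go([541.4,-267.3,13.5],75.8)
E
```

```text
time_s: 20.9
ee_pos: [541.1, -266.9, 74.8]
orientation: [-0.0, 0.115, 0.993, 0.0]
contact_force: [-0.4, 0.0, 0.2]
finger_gap: 27.5
gripper_force: 19.9
0.81 [360. 186.] [ 532.6 -242.4] 76.2 [100.6 131.1] [ 526.8 -238.6]
t 21.05 pos [ 541.2 -267.    74.8] yaw_y 76.7 zax [-0.  0. -1.] q6 -1.91 gap 27.8 F [ 0.8 -0.1 -0.5] grip 19.9
shift [-0.2 -0.2 61.3] turn z 0.016 alt -3.125
```

View pics/w9.png

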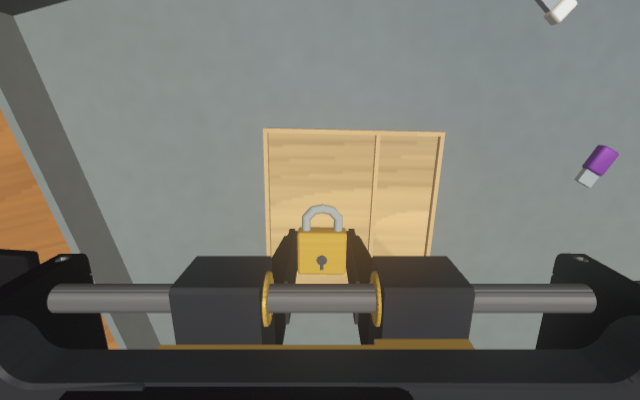

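The padlock is held level at (322,250), centred between the tray's left rim (col 267) and divider (col 375). I'll lower it.

```bash
python3 -m pendant '{"commands":[{"xyz":[0,0,0.02],"angular":[0,0,0.016],"gripper":1},{"xyz":[0,0,0.02],"angular":[0,0,0],"gripper":1},{"xyz":[0,0,0.013],"angular":[0,0,0],"gripper":1},{"xyz":[0,0,0.008],"angular":[0,0,0],"gripper":1},{"xyz":[0,0,0],"angular":[0,0,0],"gripper":1},{"xyz":[0,0,0],"angular":[0,0,0],"gripper":1},{"xyz":[0,0,0],"angular":[0,0,0],"gripper":0.6},{"xyz":[0,0,0],"angular":[0,0,0],"gripper":0.6},{"xyz":[0,0,0],"angular":[0,0,0],"gripper":0.58},{"xyz":[0,0,-0.01],"angular":[0,0,0],"gripper":0.58},{"xyz":[0,0,-0.04],"angular":[0,0,0],"gripper":0.58},{"xyz":[0,0,-0.04],"angular":[0,0,0],"gripper":0.5},{"xyz":[0,0,-0.04],"angular":[0,0,0],"gripper":0.4},{"xyz":[0,0,0],"angular":[0,0,0],"gripper":0.4},{"xyz":[0,0,0],"angular":[0,0,0],"gripper":0.4}]}'; python3 - <<'E'
from h import *
p=snap("wrist","w10")
for t,z in [("padlock",18),("square_tray",14)]:
    for c in cut_out(t,p)[:2]: print(t,round(c["p"],2),np.round(c["pixel"]),*region_pose(p,c["region"],z))
    for c in pinpoint(t,p)[:2]: print("pt",round(c["p"],2),np.round(c["pixel"]),to_world(p,c["pixel"],6))
go([437,-86,110],121)
E
```

```text
time_s: 22.3
ee_pos: [541.9, -267.7, 146.9]
orientation: [0.002, 0.125, 0.992, -0.001]
contact_force: [0.3, 0.5, -0.6]
finger_gap: 55.6
gripper_force: 0.0
padlock 0.77 [324. 188.] [ 535.1 -265.6] 165.6 [27.4 40.6] [ 537.8 -266.2]
pt 0.8 [323. 191.] [[ 545.16602038 -266.82509251]]
square_tray 0.92 [349. 182.] [ 547.9 -245.7] 75.6 [130.4 130.7] [ 543.2 -244.4]
pt 0.69 [345. 187.] [[ 547.0131924  -244.58366533]]
t 22.55 pos [ 540.7 -267.   142.5] yaw_y 75.6 zax [-0.002  0.001 -1.   ] q6 -1.89 gap 57.1 F [ 0.3 -0.9 -0.5] grip 0.0
shift [145.3 149.6  33. ] turn z -0.792 alt 2.35
```

View pics/w10.png

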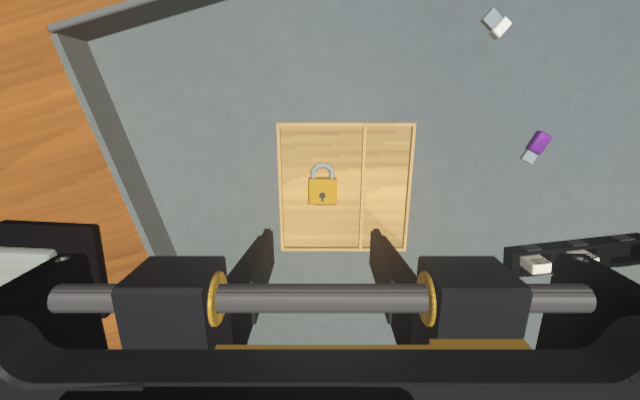

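The padlock lies flat in the wide bay at (323,188), well inside. Now the receiver.

```bash
python3 -m pendant '{"commands":[{"xyz":[0.0242,0.025,0.005],"angular":[0,0,0],"gripper":0.4},{"xyz":[0.0242,0.025,0.005],"angular":[0,0,0],"gripper":0.4},{"xyz":[0.0242,0.025,0.005],"angular":[0,0,0],"gripper":0.4},{"xyz":[0.0242,0.025,0.005],"angular":[0,0,0],"gripper":0.4},{"xyz":[0.0242,0.025,0.005],"angular":[0,0,0],"gripper":0.4},{"xyz":[0.0242,0.025,0.005],"angular":[0,0,0],"gripper":0.4},{"xyz":[0,0,0],"angular":[0,0,-0.113],"gripper":0.4},{"xyz":[0,0,0],"angular":[0,0,-0.113],"gripper":0.4},{"xyz":[0,0,0],"angular":[0,0,-0.113],"gripper":0.4},{"xyz":[0,0,0],"angular":[0,0,-0.113],"gripper":0.4},{"xyz":[0,0,0],"angular":[0,0,-0.113],"gripper":0.4},{"xyz":[0,0,0],"angular":[0,0,-0.113],"gripper":0.4},{"xyz":[0,0,0],"angular":[0,0,-0.113],"gripper":0.4},{"xyz":[0,0,0],"angular":[0,0,0],"gripper":0.4},{"xyz":[0,0,0],"angular":[0,0,0],"gripper":0.4}]}'; python3 - <<'E'
from h import *
tool()
p=snap("wrist")
for c in cut_out("receiver",p)[:2]: print(round(c["p"],2),np.round(c["pixel"]),*region_pose(p,c["region"],13))
for c in pinpoint("receiver",p)[:2]: print("pt",round(c["p"],2),np.round(c["pixel"]),to_world(p,c["pixel"],6))
hsv=cv2.cvtColor(p["pixels"],cv2.COLOR_RGB2HSV)
m=(hsv[...,2]>215);m[:150]=0;m[250:]=0;m[:,:250]=0;m[:,400:]=0
if m.any(): print(m.sum(),*region_pose(p,m,15))
cv2.imwrite("pics/w11c.png",cv2.resize(p["pixels"][120:280,220:420,::-1],None,fx=3,fy=3,interpolation=2))
E
```

```text
time_s: 23.8
ee_pos: [437.5, -85.9, 113.3]
orientation: [-0.0, -0.265, 0.964, 0.0]
contact_force: [0.2, 0.4, -0.3]
finger_gap: 57.4
gripper_force: 0.0
t 23.8 pos [437.5 -85.9 113.3] yaw_y 120.7 zax [-0.001  0.001 -1.   ] q6 -2.45 gap 57.4 F [ 0.2  0.4 -0.3] grip 0.0
0.73 [326. 198.] [435.1 -85.8] 30.7 [15.1 22.9] [436.  -85.7]
pt 0.91 [325. 194.] [[433.10234414 -84.79165281]]
147 [439.8 -82.6] 121.2 [ 8.3 14.1] [439.9 -82.7]
```

View pics/w11c.png

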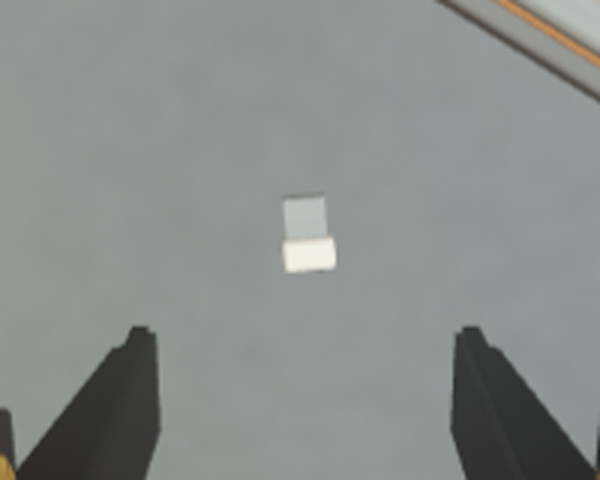

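The receiver is at crop (308,235), white head down at (309,255), plug up, between the fingers. I'll grip on the head.

```bash
python3 - <<'E'
from h import *
go([439,-83.2,8.5],121)
E
```

```text
t 23.95 pos [437.6 -85.9 113.5] yaw_y 120.8 zax [-0.001  0.    -1.   ] q6 -2.45 gap 57.0 F [-0.   0.2 -0.4] grip 0.0
shift [ -2.6   1.6 105. ] turn z -0.004 alt 3.138
```

```bash
python3 -m pendant '{"commands":[{"xyz":[-0.0026,0.0016,0.03],"angular":[0,0,0],"gripper":0.5},{"xyz":[0,0,0.03],"angular":[0,0,0],"gripper":0.5},{"xyz":[0,0,0.025],"angular":[0,0,0],"gripper":0.5},{"xyz":[0,0,0.013],"angular":[0,0,0],"gripper":0.5},{"xyz":[0,0,0.0065],"angular":[0,0,0],"gripper":0.5},{"xyz":[0,0,0],"angular":[0,0,0],"gripper":0.5},{"xyz":[0,0,0],"angular":[0,0,0],"gripper":1},{"xyz":[0,0,0],"angular":[0,0,0],"gripper":1},{"xyz":[0,0,0],"angular":[0,0,0],"gripper":1},{"xyz":[0,0,0],"angular":[0,0,0],"gripper":1},{"xyz":[0,0,0],"angular":[0,0,0],"gripper":1},{"xyz":[0,0,0],"angular":[0,0,0],"gripper":1}]}' 10; python3 - <<'E'
from h import *
go([556.9+0,-205.7,60],75.8)
E
```

```text
time_s: 24.95
ee_pos: [439.4, -83.3, 9.7]
orientation: [0.0, -0.267, 0.964, -0.0]
contact_force: [-0.8, 0.8, 4.6]
finger_gap: 16.1
gripper_force: 10.0
t 24.95 pos [439.4 -83.3   9.7] yaw_y 120.9 zax [ 0.001 -0.    -1.   ] q6 -2.45 gap 16.1 F [-0.8  0.8  4.6] grip 10.0
shift [ -37.9 -165.5  -50.1] turn z 0.788 alt -2.354
```

```bash
python3 -m pendant '{"commands":[{"xyz":[0,0,-0.02],"angular":[0,0,0],"gripper":1},{"xyz":[0,0,-0.03],"angular":[0,0,0],"gripper":1},{"xyz":[-0.0058,-0.0283,-0.01],"angular":[0,0,0],"gripper":1},{"xyz":[-0.0058,-0.0283,0],"angular":[0,0,0],"gripper":1},{"xyz":[-0.0058,-0.0283,0],"angular":[0,0,0],"gripper":1},{"xyz":[-0.0058,-0.0283,0],"angular":[0,0,0],"gripper":1},{"xyz":[-0.0058,-0.0283,0],"angular":[0,0,0],"gripper":1},{"xyz":[-0.0058,-0.0283,0],"angular":[0,0,0],"gripper":1},{"xyz":[0,0,0],"angular":[0,0,0],"gripper":1}]}'
python3 -m pendant '{"commands":[{"xyz":[0,0,0],"angular":[0,0,0.12],"gripper":1},{"xyz":[0,0,0],"angular":[0,0,0.12],"gripper":1},{"xyz":[0,0,0],"angular":[0,0,0.12],"gripper":1},{"xyz":[0,0,0],"angular":[0,0,0.12],"gripper":1},{"xyz":[0,0,0],"angular":[0,0,0.12],"gripper":1},{"xyz":[0,0,0],"angular":[0,0,0.12],"gripper":1},{"xyz":[0,0,0],"angular":[0,0,0.12],"gripper":1},{"xyz":[0,0,0],"angular":[0,0,0.12],"gripper":1},{"xyz":[0,0,0],"angular":[0,0,0.12],"gripper":1},{"xyz":[0,0,0],"angular":[0,0,0.12],"gripper":1},{"xyz":[0,0,0],"angular":[0,0,0.12],"gripper":1},{"xyz":[0,0,0],"angular":[0,0,0.12],"gripper":1},{"xyz":[0,0,0],"angular":[0,0,0.12],"gripper":1},{"xyz":[0,0,0],"angular":[0,0,0.12],"gripper":1},{"xyz":[0,0,0],"angular":[0,0,0.12],"gripper":1},{"xyz":[0,0,0],"angular":[0,0,0.12],"gripper":1},{"xyz":[0,0,0],"angular":[0,0,0.12],"gripper":1},{"xyz":[0,0,0],"angular":[0,0,0.12],"gripper":1},{"xyz":[0,0,0],"angular":[0,0,0.12],"gripper":1},{"xyz":[0,0,0],"angular":[0,0,0.076],"gripper":1}]}'
python3 -m pendant '{"commands":[{"xyz":[0,0,0],"angular":[0,0,0],"gripper":1},{"xyz":[0,0,0],"angular":[0,0,0],"gripper":1}]}'
python3 - <<'E'
from h import *
go([556.2,-210.9,13],-14.2)
p=snap("wrist","w12")
E
```

```text
time_s: 25.7
ee_pos: [559.3, -214.5, 69.5]
orientation: [0.001, -0.266, 0.964, -0.001]
contact_force: [-1.3, 1.3, -1.2]
finger_gap: 15.5
gripper_force: 10.0
time_s: 27.37
ee_pos: [555.9, -210.6, 69.3]
orientation: [-0.0, 0.79, 0.613, -0.0]
contact_force: [0.4, 0.2, -0.1]
finger_gap: 16.0
gripper_force: 10.0
time_s: 27.53
ee_pos: [556.1, -210.7, 69.3]
orientation: [-0.0, 0.787, 0.616, -0.0]
contact_force: [0.1, 0.3, -0.3]
finger_gap: 15.8
gripper_force: 10.0
t 27.53 pos [ 556.1 -210.7   69.3] yaw_y -13.9 zax [-0.  0. -1.] q6 -0.23 gap 15.8 F [ 0.1  0.3 -0.3] grip 10.0
shift [-0.2  0.2 56.3] turn z 0.006 alt -3.136
```

View pics/w12.png

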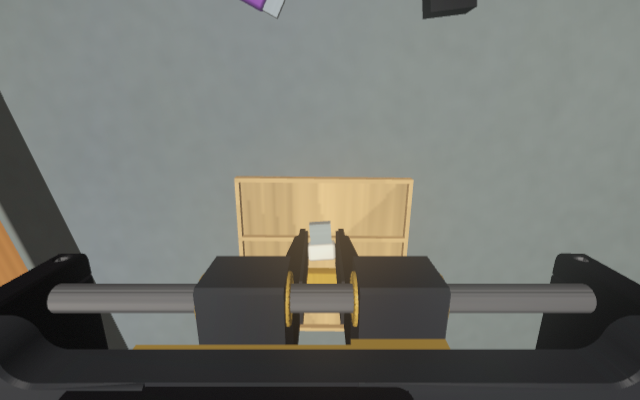

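The receiver is held at (320,240), plug up, above the narrow bay with the divider at row 240 and far rim at row 180. The padlock shows below at (321,278). I'll lower it.

```bash
python3 -m pendant '{"commands":[{"xyz":[0,0,0.02],"angular":[0,0,0],"gripper":1},{"xyz":[0,0,0.02],"angular":[0,0,0],"gripper":1},{"xyz":[0,0,0.011],"angular":[0,0,0],"gripper":1},{"xyz":[0,0,0.0055],"angular":[0,0,0],"gripper":1},{"xyz":[0,0,0],"angular":[0,0,0],"gripper":1},{"xyz":[0,0,0],"angular":[0,0,0],"gripper":1},{"xyz":[0,0,0],"angular":[0,0,0],"gripper":0.65},{"xyz":[0,0,0],"angular":[0,0,0],"gripper":0.65},{"xyz":[0,0,0],"angular":[0,0,0],"gripper":0.65},{"xyz":[0,0,0],"angular":[0,0,0],"gripper":0.65},{"xyz":[0,0,-0.01],"angular":[0,0,0],"gripper":0.6},{"xyz":[0,0,-0.04],"angular":[0,0,0],"gripper":0.5},{"xyz":[0,0,-0.04],"angular":[0,0,0],"gripper":0.4},{"xyz":[0,0,-0.04],"angular":[0,0,0],"gripper":0.3},{"xyz":[0,0,-0.04],"angular":[0,0,0],"gripper":0.3},{"xyz":[0,0,0],"angular":[0,0,0],"gripper":0.3},{"xyz":[0,0,0],"angular":[0,0,0],"gripper":0.3}]}'
python3 - <<'E'
from h import *
tool()
p=snap("wrist")
for t,z in [("receiver",15),("padlock",18),("square_tray",14)]:
    for c in cut_out(t,p)[:2]: print(t,round(c["p"],2),np.round(c["pixel"]),*region_pose(p,c["region"],z))
q=snap("top")
a=p["pixels"][130:330,180:460]; b=q["pixels"][110:240,200:460]
im=np.vstack([cv2.resize(a,(420,300),interpolation=2),cv2.resize(b,(420,210),interpolation=2)])
cv2.imwrite("pics/w13.png",cv2.resize(im,None,fx=1.17,fy=1.17)[:,:,::-1])
E
```

```text
time_s: 29.0
ee_pos: [556.9, -211.2, 185.8]
orientation: [0.002, 0.788, 0.615, 0.001]
contact_force: [0.0, 0.4, -1.2]
finger_gap: 65.7
gripper_force: 0.0
t 29.0 pos [ 556.9 -211.2  185.8] yaw_y -14.0 zax [ 0.005 -0.002 -1.   ] q6 -0.23 gap 65.7 F [ 0.   0.4 -1.2] grip 0.0
receiver 0.59 [321. 179.] [ 557.  -207.1] 75.9 [15.4 22.3] [ 556.7 -207.5]
receiver 0.54 [323. 205.] [ 548.1 -245.7] 75.4 [131.4 131.6] [ 549.3 -241.6]
padlock 0.84 [319. 235.] [ 536.  -264.6] 165.8 [29.2 39.8] [ 539.2 -265.4]
padlock 0.57 [395.  30.] [667.8 -79.5] 80.7 [32.5 42.6] [666.4 -81. ]
square_tray 0.86 [324. 208.] [ 548.2 -245.7] 75.6 [131.8 132. ] [ 549.3 -241.9]
```

View pics/w13.png

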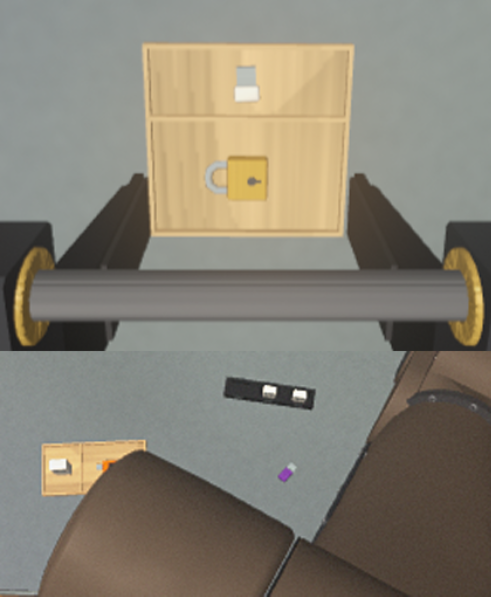

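The picture shows receiver and padlock flat, each in its own bay of the square tray. The tall cap stands in the oblong tray with the twin beside it, partly hidden by the arm. The short caps and nano are untouched and the arm is clear, so I'll hand in.

```bash
python3 -c "
from plant import ctrl
print(ctrl.close_job())"
```

```text
the job is handed in; nothing more can be done
None
```

Both kits are made up and the job is handed in at about 29 s: the twin drive and tall cap are in the oblong tray, the padlock drive and receiver are in the square tray, and the nano stick and short caps were left where they were.

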